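# Change over the two tube blocks of a bench mixer held by a T-slot clamp

## Robot

A 6-joint arm with a two-finger parallel gripper is mounted at the origin on a cart in front of the work surface, level with it; the furniture and walls round the work are solid. World frame = base frame: x ahead of the robot, y to its left, z up, the work surface at z = 0. Lengths are in mm, angles in rad, forces in N, time in s.
With the tool pointing down it reaches from about 300 to 875 mm from the base axis. Payload 6.4 kg.
Tool frame: the origin (TCP) lies at the very end of the fingers, on their centre line; the grasp point (between the pads) lies 19 mm behind it (robot.grasp_offset is the distance from the TCP to the grasp point, in mm); z points along the fingers, y is the line along which they close (so a half turn about z gives the same grasp; the last joint's range is limited). The gripper opens to 88 mm and grips with 3 to 60 N. Pads are 18 mm wide; open, the fingers measure 123 mm over their backs; the gripper's body (75 mm by 187 mm) begins 45 mm behind the grasp point.
Start: joints at [1.113, 0.181, 1.607, -0, 1.354, -0.206], TCP at [143.247, 556.885, 238.714] pointing down, gripper open.
Joint ranges: [-2.99, 2.99], [-0.89, 2.07], [0.3, 2.58], [-1.14, 4.28], [0, 2.63], [-3.12, 3.12]. Speed limits (rad/s): [2.57, 2.57, 3.01, 3.14, 3.14, 3.14].

## Interface

Orientations are given as a rotation vector (axis times angle).
In Python, from bench import observe, get_image, order, robot gives the robot as it stands. The module is installed in compiled form; this text tells all that it offers.
- The arm moves only by the tool apply_moves, never from a script. Its argument "moves" is one flat list of numbers, 7 for each row, row after row: the shift along the tool's x, y, z in units of 50 mm (1.0 is 50 mm), then the turn, a rotation vector about the tool's x, y, z in units of 6 degrees (1.0 is 6 degrees), then the closure in counts, from 0 (fully open) to 255 (shut). In form: [x, y, z, ax, ay, az, gripper, x, y, z, ax, ay, az, gripper, ...]. A call has 1 to 20 rows; each row is the pose to reach, as a shift and turn from the pose commanded when the call began, along the tool's axes at that moment; what a row does not reach only later rows make up. A row lasts 1/10 s, in which the tool goes at most 50 mm and 8.59 degrees, less where a joint would pass 70% of its speed; a pose out of reach is approached as far as the arm can. A call with a gripper value outside its range is refused whole. The fingers move at their own pace and stop on an object; "newtons" is the grip in N (left out, the last holds). Time passes only in rows, so rows that repeat a pose let the fingers close. It gives the time, the measured TCP pose, the force, the opening and the grip force at its end, in the units of the state.
- observe(): the state, without advancing time (a new reading comes with each control period).
- get_image(name): name is "scene" or "top" or "wrist"; returns a dict with "pixels" (384x512x3 uint8, blue, green, red), "fx", "fy", "cx", "cy" (pixels), "k1" (the pictures are not rectified: a ray, as slopes to the right and down, at radius r is drawn at 1 + k1 r^2 times it, then the intrinsics apply), "rvec" (rotation vector, rad) and "tvec" (3), from world to camera coordinates, as OpenCV has them; the wrist camera has in their place "tool_from_camera" (4x4, takes a point from camera to tool coordinates, whose origin is the TCP and whose axes are the flange's). Camera axes: x right, y down, z forward; pixel columns grow to the right and rows downward; lengths in mm; the calibration is good to about 2 mm. A picture is of the moment at which its call begins: read the wrist's pose just before it. There is no depth.
- order.finish_job(): hands the job in; it is judged then, once.
The state is a dict: "time": time; "joints": joint angles; "qd": joint speeds; "joint_efforts": joint torques, N m; "tool_pos": TCP position; "tcp_rot": TCP orientation; "contact_force": force on the tool from outside, world axes, zero at the start; "wrist_torque": the same for the moment, N m; "gripper_width": opening from 0.0 (shut) to 1.0 (fully open); "gripper_force": force on a finger pad.
Only numpy, scipy, OpenCV 4.12 (cv2) and the standard library are available. Lean on these libraries where they do the work, as an engineer would, in place of code of your own. Each camera call takes 0.05 s, during which the arm holds its last target. There are 200 camera calls.

## Task

The low and the tall tube block on the bench mixer have to change places, so that each sits squarely and fully down in the seat the other had. The steel clamp holds both down, so first slide it along its slot to the open mouth and lift it out; the steel tray is free for setting parts down meanwhile. When the blocks are changed over, put the clamp back in through the mouth and slide it fully home over both blocks, let go of it, and leave the cotton jar and the little vial where they stand.

Things in the scene. Friction and masses are not known exactly. Their poses are not given: they have to be found in the camera images.
- mixer: Fixed bench mixer, white housing 126 x 154 mm, grey deck (top z 52 mm), front panel with knob on its -x side. Origin: centre of its underside; x runs along its T-slot (y 0), from the mouth to the closed end; y across. The slot's lips span x -4 to 28 mm: floor z 45, 26 wide inside, lips z 53 to 58 with a 13 mm gap between. The clamp's origin is home at x 15 to 16, against the closed end.
- mouth (a point): Point on the floor of the slot's open mouth (mixer frame x -33, y 0, z 45 mm; axes as the mixer's): a pocket 49 (x) x 40 (y) mm without lips, walls 13 mm high, tapering at its +x end into the slot with slick 45 degree lead-ins. The clamp can be lifted out or set in with its origin within 7 mm of this point; from here home lies 48 mm along +x.
- seat_1: Fixed black nest for a block, on the deck on the +y side of the slot (mixer frame x 15, y 42 mm, same yaw): 60 (x) x 58 (y) x 6 mm, slick sides sloping in to a floor about 51 x 49 mm. Origin: centre of its underside; its floor, on which a block stands, is 2 mm above the origin.
- seat_2: Fixed black nest just like seat_1, on the -y side of the slot (mixer frame x 15, y -42 mm).
- block_low: Loose aluminium block, two large wells, 0.2 kg, 40 mm high. Foot 42 (x) x 40 (y) mm, then a base flange 50 x 48 mm from 4 to 10 mm above the origin, then the body to grip: 44 (x) x 28 (y) mm, 30 mm high. Origin: centre of its underside, z up. Symmetric; its x goes along the mixer's x, either way round. Starts in one seat, the tall block in the other.
- block_tall: Loose aluminium block, six small wells, 0.26 kg, 58 mm high; foot and flange as on the low block, body 44 (x) x 28 (y) mm and 48 mm high. Origin: centre of its underside, z up. Symmetric.
- clamp: Loose steel clamp, 0.22 kg. From its origin (centre of underside) up: T-foot 24 (x) x 21 (y) x 5 mm; neck 12 x 9 mm to 21.5 mm; plate 64 x 45 mm from 21.5 to 27.5 mm, lying 2.5 mm over both blocks' inner flanges (and over their edges in the mouth); black head 22 x 16 mm to 57.5 mm, to grip. Starts near home, x along the slot; either way round fits. Stands on its foot.
- tray: Fixed empty steel instrument tray 190 (x) x 110 (y) mm, rim 12 mm high, floor 2 mm above the trolley top. Origin: centre of its underside. Room for the clamp in one half (50 mm from the centre along x) and a block in the other.
- cotton_jar: Round polished steel drum with cotton wool, 160 mm across, 147 mm high, behind the tray. Origin: centre of its underside. Leave alone.
- capillary_vial: Little upright glass vial with a red stopper, 21 mm across, 92 mm high, near the rear edge of the trolley. Origin: centre of its underside. Leave alone.
Mind the look-alikes: they are no part of the job. What is shaped like the clamp but blue is not meant.

How it is judged (in metres and radians):
On the way, in this order (a step that is already met when the one before it is completed fails the run):
1. the clamp has been lifted out of the slot (its foot above the tops of the lips) (z of clamp in the frame of mixer above 0.065 m), for 0.1 s.
2. the two blocks have changed places, each upright and down in the other's seat, while the clamp is out (((horizontal distance between block_low and seat_1 below 0.008 m and z of block_low in the frame of seat_1 between -0.003 and 0.0055 m and angle between each of block_low, block_tall's own z axis and vertical below 0.08 rad and angle between the x axis of block_low and the x axis of seat_1, either way round below 0.15 rad and horizontal distance between block_tall and seat_2 below 0.008 m and z of block_tall in the frame of seat_2 between -0.003 and 0.0055 m and angle between the x axis of block_tall and the x axis of seat_2, either way round below 0.15 rad) or (horizontal distance between block_low and seat_2 below 0.008 m and z of block_low in the frame of seat_2 between -0.003 and 0.0055 m and angle between each of block_low, block_tall's own z axis and vertical below 0.08 rad and angle between the x axis of block_low and the x axis of seat_2, either way round below 0.15 rad and horizontal distance between block_tall and seat_1 below 0.008 m and z of block_tall in the frame of seat_1 between -0.003 and 0.0055 m and angle between the x axis of block_tall and the x axis of seat_1, either way round below 0.15 rad)) and distance of each of block_low, block_tall from where it was at the start of the episode above 0.06 m and horizontal distance between clamp and mixer above 0.03 m), for 0.2 s.
At the end, for the whole second after the job is handed in: Each block stands in the seat that the other had at the start (centre within 8 mm, down on the floor, upright, square within about 8 degrees); the clamp is in its slot with its origin 8 to 20 mm along the mixer's x, foot down; all at rest (((horizontal distance between block_low and seat_1 below 0.008 m and z of block_low in the frame of seat_1 between -0.003 and 0.0055 m and angle between each of block_low, block_tall's own z axis and vertical below 0.08 rad and angle between the x axis of block_low and the x axis of seat_1, either way round below 0.15 rad and horizontal distance between block_tall and seat_2 below 0.008 m and z of block_tall in the frame of seat_2 between -0.003 and 0.0055 m and angle between the x axis of block_tall and the x axis of seat_2, either way round below 0.15 rad) or (horizontal distance between block_low and seat_2 below 0.008 m and z of block_low in the frame of seat_2 between -0.003 and 0.0055 m and angle between each of block_low, block_tall's own z axis and vertical below 0.08 rad and angle between the x axis of block_low and the x axis of seat_2, either way round below 0.15 rad and horizontal distance between block_tall and seat_1 below 0.008 m and z of block_tall in the frame of seat_1 between -0.003 and 0.0055 m and angle between the x axis of block_tall and the x axis of seat_1, either way round below 0.15 rad)) and distance of each of block_low, block_tall from where it was at the start of the episode above 0.06 m and x of clamp in the frame of mixer between 0.008 and 0.02 m and y of clamp in the frame of mixer between -0.006 and 0.006 m and z of clamp in the frame of mixer between 0.041 and 0.049 m and angle between clamp's own z axis and vertical below 0.1 rad and angle between the x axis of clamp and the x axis of mixer, either way round below 0.2 rad and linear speed of each of clamp, block_low, block_tall below 0.02 m/s); the robot touches nothing.
It fails at once if the cotton jar was shifted by more than 3 cm (distance of cotton_jar from where it was at the start of the episode above 0.03 m).
It fails at once if the vial was shifted by more than 3 cm or knocked over (distance of capillary_vial from where it was at the start of the episode above 0.03 m or angle between capillary_vial's own z axis and vertical above 0.5 rad).
It also fails if it takes over 128 s, if anything falls off the work surface, if the arm or the gripper's body presses on something with over 40 N, if the wrist force passes 120 N, or if a joint passes its speed limit or range.

## Working session

There is one attempt and no reset: what is moved stays moved. The work goes in short steps, Python scripts to look and compute and a tool call to move; the robot and the scene stay as the last step left them, time stands still between calls to the robot, and variables do not carry over. Pictures are saved under pics/ and viewed, at most 14 in all, crops included, and the job is handed in when it is done.

Besides the shell and the picture viewer there is one more tool, called after "Call:" as name(argument=value, ...) on one line, values as JSON. apply_moves: Moves the arm, as the interface text tells. Its arguments: {"type":"object","properties":{"moves":{"type":"array"},"newtons":{"type":"number"}},"required":["moves"]}

```bash
mkdir -p pics
cat > h.py <<'E'
import numpy as np, cv2
from scipy.spatial.transform import Rotation as R
from bench import observe, get_image, order, robot
def cam(name):
    s=observe(); im=get_image(name)
    if name=="wrist":
        T=np.eye(4); T[:3,:3]=R.from_rotvec(s["tcp_rot"]).as_matrix(); T[:3,3]=s["tool_pos"]
        M=T@np.array(im["tool_from_camera"])
    else:
        A=np.eye(4); A[:3,:3]=R.from_rotvec(np.ravel(im["rvec"])).as_matrix(); A[:3,3]=np.ravel(im["tvec"]); M=np.linalg.inv(A)
    im["M"]=M
    return im
def KD(im):
    return np.array([[im["fx"],0,im["cx"]],[0,im["fy"],im["cy"]],[0,0,1.]]),np.array([im["k1"],0,0,0,0.])
def ray(im,uv):
    K,D=KD(im); n=cv2.undistortPoints(np.array([[uv]],float),K,D)[0,0]
    return im["M"][:3,3], im["M"][:3,:3]@np.array([n[0],n[1],1])
def onz(im,uv,z):
    o,d=ray(im,uv); return o+d*(z-o[2])/d[2]
def proj(im,P):
    K,D=KD(im); W=np.linalg.inv(im["M"])
    return cv2.projectPoints(np.atleast_2d(P).astype(float),cv2.Rodrigues(W[:3,:3])[0],W[:3,3],K,D)[0][:,0]
def save(im,name): cv2.imwrite("pics/"+name,im["pixels"])
E
python3 - <<'E'
from h import *
import pickle
s=observe(); print({k:np.round(v,3).tolist() for k,v in s.items()}, robot.grasp_offset)
ims={n:cam(n) for n in("scene","top","wrist")}
pickle.dump(ims,open("ims0.pkl","wb"))
for n in ims: print(n,np.round(ims[n]["M"],2).tolist(),ims[n]["fx"])
cv2.imwrite("pics/top.png",cv2.resize(ims["top"]["pixels"],(800,600)))
cv2.imwrite("pics/scene.png",cv2.resize(ims["scene"]["pixels"],(800,600)))
E
```

```text
{'time': 0.0, 'joints': [1.113, 0.182, 1.608, -0.0, 1.354, -0.206], 'qd': [-0.002, -0.0, 0.0, 0.001, 0.001, 0.001], 'joint_efforts': [-0.002, -43.387, -34.184, 0.07, 0.039, -0.0], 'tool_pos': [143.003, 556.384, 237.815], 'tcp_rot': [-0.394, -3.116, 0.003], 'contact_force': [0.119, -0.427, -0.28], 'wrist_torque': [0.019, -0.009, -0.011], 'gripper_force': 0.0, 'gripper_width': 1.0} 18.700000000000003
scene [[-0.79, -0.38, 0.49, 189.57], [-0.62, 0.49, -0.61, 527.5], [-0.01, -0.78, -0.62, 579.84], [0.0, 0.0, 0.0, 1.0]] 435.98651830342806
top [[-0.01, -0.99, 0.1, 507.1], [-1.0, 0.01, -0.03, 11.64], [0.03, -0.1, -0.99, 1006.66], [0.0, 0.0, 0.0, 1.0]] 462.54283744203474
wrist [[0.25, 0.92, 0.3, 67.04], [0.97, -0.24, -0.08, 575.82], [-0.0, 0.31, -0.95, 384.47], [0.0, 0.0, 0.0, 1.0]] 283.29329634177225
```

View pics/top.png

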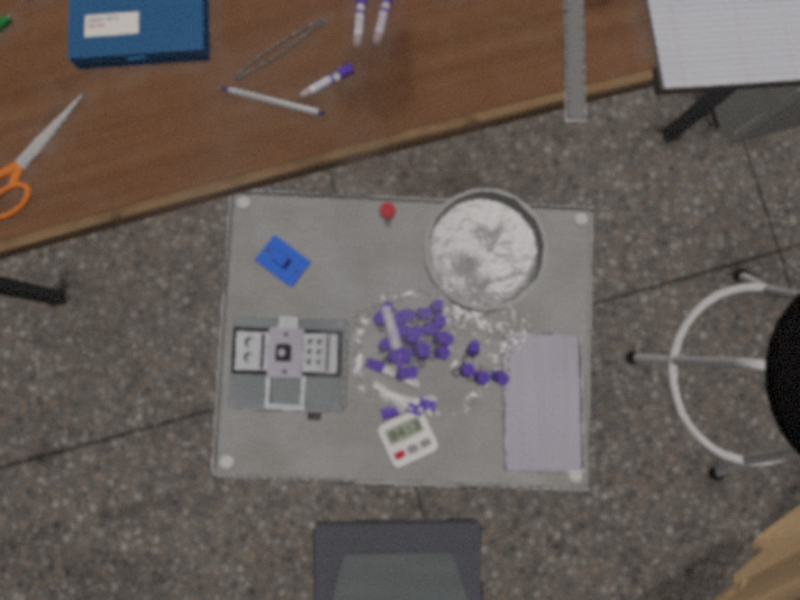

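View pics/scene.png

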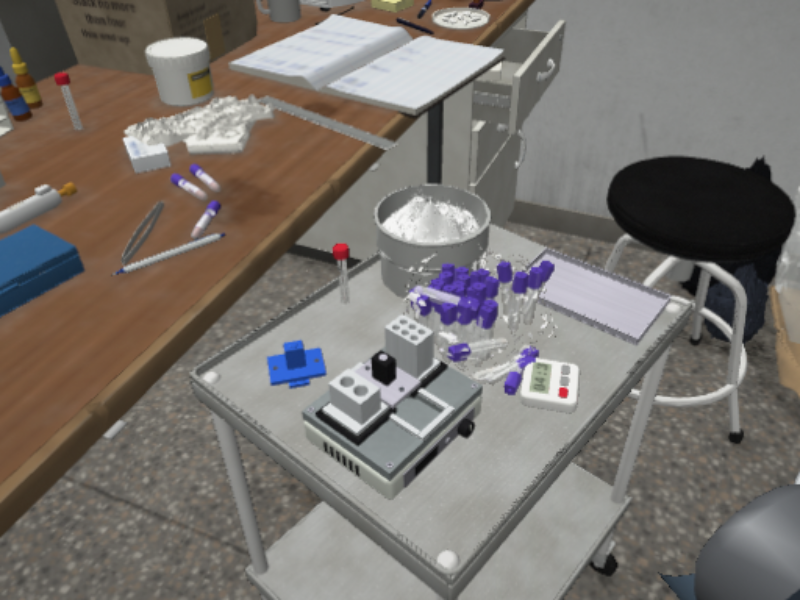

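The look-alikes are the steel plate with a black head on the mixer at about (284,352) in the top view, and the blue clamp shape at (283,260). I choose the steel one on the mixer. The low block, with two wells, is on the image left (+y) and the tall block is on the right (-y). The tray is at (543,402), the jar at (484,248) and the vial at (387,211).

Run:
```python
from h import *
import pickle
ims=pickle.load(open("ims0.pkl","rb")); t=ims["top"]
for n,uv,z in[("head",(181.5,225),100),("low",(159,224),95),("tall",(205,226),112),("tray",(347,257),5),("jar",(310,158),147),("vial",(248,135),92),("timer",(261,282),20),("blue",(181,167),20),("pile",(265,213),20),("deckTL",(149,205),52),("deckBR",(221,263),52)]: print(n,np.round(onz(t,uv,z)))
p=t["pixels"]
for uv in[(347,257),(152,255),(347,290),(160,250),(240,250)]: print(uv,p[uv[1],uv[0]])
a=cv2.resize(p[190:280,135:235],None,fx=6,fy=6,interpolation=cv2.INTER_CUBIC)
w=cv2.resize(ims["wrist"]["pixels"],(0,0),fx=.9,fy=.9)
cv2.imwrite("pics/crop1.png",a); save(ims["wrist"],"w0.png")
```

```text
head [526. 146. 100.]
low [528. 190.  95.]
tall [523.  99. 112.]
tray [ 455. -197.    5.]
jar [ 649. -102.  147.]
vial [705.  15.  92.]
timer [406. -10.  20.]
blue [652. 159.  20.]
pile [551. -20.  20.]
deckTL [569. 220.  52.]
deckBR [449.  72.  52.]
(347, 257) [150 144 147]
(152, 255) [112 110 109]
(347, 290) [148 141 145]
(160, 250) [107 107 106]
(240, 250) [121 125 126]
```

View pics/crop1.png

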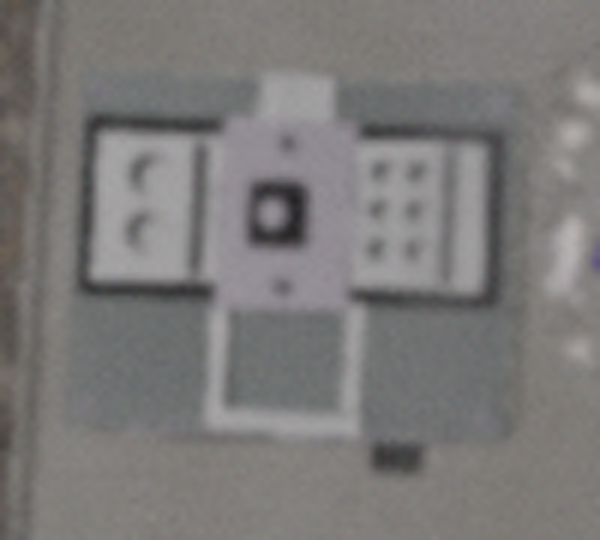

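View pics/w0.png

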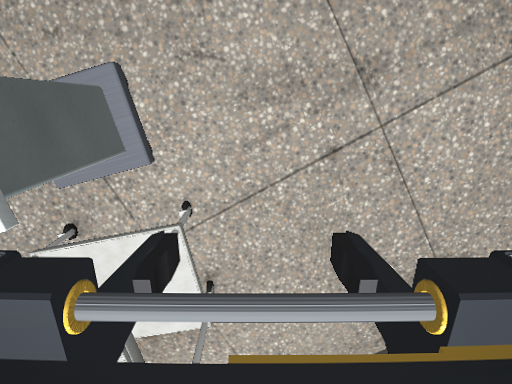

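The crop confirms the steel clamp, with its black head at crop (275,213). The low block (two wells) is left at +y, the tall block (six wells) is right at -y, and the mouth points to -x. The wrist view shows only floor. Next I work out a viewing pose above the mixer, with the tool y along mixer x.

```bash
cat >> h.py <<'E'
def to(x,y,z,yaw=0.0):
    "tool x=+Y, y=+X, z down, then turned by yaw about world Z; prints move units"
    s=observe(); R0=R.from_rotvec(s["tcp_rot"]); B=np.array([[0,1,0],[1,0,0],[0,0,-1.]])
    Rt=R.from_euler("z",yaw)*R.from_matrix(B)
    d=R0.inv().apply(np.array([x,y,z])-s["tool_pos"])/50
    print("move",np.round(d,3),np.round((R0.inv()*Rt).as_rotvec()/np.radians(6),3),"t",round(s["time"],1),"w",round(88*s["gripper_width"],1))
E
python3 - <<'E'
from h import *
import pickle
t=pickle.load(open("ims0.pkl","rb"))["top"]
c=lambda u,v:(135+(u+.5)/6-.5,190+(v+.5)/6-.5)
# seat outer corners (top z 58), clamp plate, head top, mouth frame (z58)
P={}
for n,uv,z in[("s1TL",(86,118),58),("s1BL",(80,292),58),("s2TR",(503,135),58),("s2BR",(497,302),58),("head",(275,213),102),("mL",(207,430),58),("mR",(360,432),58),("deckBL",(65,432),52),("deckBR",(510,438),52)]:
    P[n]=onz(t,c(*uv),z); print(n,np.round(P[n],1))
to(505,95,235,-.05)
E
```

```text
s1TL [559.4 218.7  58. ]
s1BL [500.3 220.1  58. ]
s2TR [552.5  76.4  58. ]
s2BR [495.8  78.5  58. ]
head [525.7 147.3 102. ]
mL [453.5 176.7  58. ]
mR [452.4 124.9  58. ]
deckBL [452.8 226.2  52. ]
deckBR [449.6  74.7  52. ]
move [-9.31  -7.135  0.068] [-1.2000e-02  6.0000e-03  1.3073e+01] t 0.1 w 87.8
```

Call:
apply_moves(moves=[-9.3,-7.1,0,0,0,13.1,0,-9.3,-7.1,0,0,0,13.1,0,-9.3,-7.1,0,0,0,13.1,0,-9.3,-7.1,0,0,0,13.1,0,-9.3,-7.1,0,0,0,13.1,0,-9.3,-7.1,0,0,0,13.1,0,-9.3,-7.1,0,0,0,13.1,0,-9.3,-7.1,0,0,0,13.1,0,-9.3,-7.1,0,0,0,13.1,0,-9.3,-7.1,0,0,0,13.1,0,-9.3,-7.1,0,0,0,13.1,0,-9.3,-7.1,0,0,0,13.1,0,-9.3,-7.1,0,0,0,13.1,0,-9.3,-7.1,0,0,0,13.1,0,-9.3,-7.1,0,0,0,13.1,0,-9.3,-7.1,0,0,0,13.1,0,-9.3,-7.1,0,0,0,13.1,0,-9.3,-7.1,0,0,0,13.1,0], newtons=30)

```text
time: 1.95
tool_pos: [504.8, 98.0, 238.9]
tcp_rot: [2.278, 2.163, 0.0]
contact_force: [0.0, 0.6, -0.6]
gripper_width: 0.999
gripper_force: 0.0
```

Run:
```python
from h import *
import pickle
w=cam("wrist"); s=observe(); print(np.round(s["tool_pos"],1),np.round(s["tcp_rot"],3),s["time"])
pickle.dump(w,open("w1.pkl","wb"))
cv2.imwrite("pics/w1.png",cv2.resize(w["pixels"],(768,576),interpolation=cv2.INTER_CUBIC))
```

```text
[504.9  97.9 238.9] [2.278 2.163 0.   ] 2.0
```

View pics/w1.png

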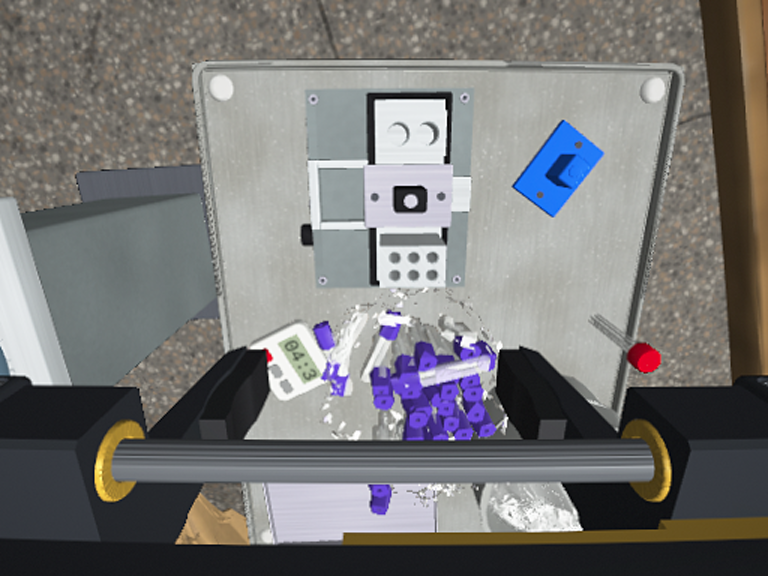

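The wrist view shows the clamp head at (410,199), the low block at (411,130), the tall block at (412,260), the mouth at (340,195) and the blue decoy at (560,168).

Run:
```python
from h import *
import pickle
w=pickle.load(open("w1.pkl","rb")); p=w["pixels"]; g=cv2.cvtColor(p,cv2.COLOR_BGR2GRAY)
def blobs(mask,lo,hi,z,tag):
    cs,_=cv2.findContours(mask.astype(np.uint8)*255,cv2.RETR_EXTERNAL,cv2.CHAIN_APPROX_NONE)
    for c in cs:
        a=cv2.contourArea(c)
        if a<lo or a>hi: continue
        (u,v),_,_=cv2.minAreaRect(c)
        if not(195<u<320 and 50<v<200): continue
        q=np.array([onz(w,x,z)[:2] for x in c[:,0]],np.float32)
        r=cv2.minAreaRect(q); print(tag,int(a),(round(u),round(v)),np.round(r[0],1),np.round(r[1],1),round(r[2],1))
blobs(g<60,100,4000,102,"dark102")
blobs(g<60,100,4000,58,"dark58")
bgr=p.astype(int)
pl=(bgr[...,2]-bgr[...,1]>6)&(bgr[...,0]-bgr[...,1]>6)
blobs(pl,500,9000,72.5,"plate")
wh=g>195
blobs(wh,300,9000,94,"white94"); blobs(wh,300,9000,112,"white112"); blobs(wh,300,9000,58,"white58")
```

```text
dark102 115 (249, 170) [500.5 109.8] [39.   5.3] 88.1
dark102 317 (273, 132) [526.4 147.7] [15.5 20. ] 87.1
dark102 398 (272, 86) [527.2 190.5] [41.7 52. ] 87.2
dark58 115 (249, 170) [499.1  99.4] [45.   6.1] 88.1
dark58 317 (273, 132) [529.  143.2] [17.9 23.1] 87.1
dark58 398 (272, 86) [529.9 192.6] [48.2 60.1] 87.2
white94 7654 (260, 133) [513.  142.6] [133.6 108.3] 87.7
white112 7654 (260, 133) [512.8 144.7] [125.4 101.6] 87.7
white58 7654 (260, 133) [513.4 138.4] [150.1 121.7] 87.7
```

Run:
```python
from h import *
to(526.4,147.7,140,-.05)
to(526.4,147.7,76,-.05)
```

```text
move [1.018 0.378 1.978] [ 0.003 -0.    -0.016] t 2.0 w 87.8
move [1.018 0.377 3.258] [ 0.003 -0.    -0.016] t 2.0 w 87.8
```

Call:
apply_moves(moves=[1.02,0.38,1.0,0,0,0,0,1.02,0.38,2.0,0,0,0,0,1.02,0.38,2.0,0,0,0,0,1.02,0.38,2.4,0,0,0,0,1.02,0.38,2.8,0,0,0,0,1.02,0.38,3.1,0,0,0,0,1.02,0.38,3.25,0,0,0,0,1.02,0.38,3.25,0,0,0,0,1.02,0.38,3.25,0,0,0,0,1.02,0.38,3.25,0,0,0,255,1.02,0.38,3.25,0,0,0,255,1.02,0.38,3.25,0,0,0,255,1.02,0.38,3.25,0,0,0,255,1.02,0.38,3.25,0,0,0,255,1.02,0.38,3.25,0,0,0,255,1.02,0.38,3.25,0,0,0,255,1.02,0.38,3.25,0,0,0,255], newtons=30)

```text
time: 3.7
tool_pos: [526.8, 147.1, 76.2]
tcp_rot: [-2.279, -2.162, 0.0]
contact_force: [-0.5, -0.3, -0.7]
gripper_width: 0.297
gripper_force: 0.0
```

Run:
```python
from h import *
s=observe();print({k:np.round(v,2).tolist() for k,v in s.items() if k in("tool_pos","tcp_rot","contact_force","gripper_width","gripper_force","time")})
x,y,z=s["tool_pos"]
to(x-48*.9988,y+48*.05,z,-.05)
```

```text
{'time': 3.7, 'tool_pos': [526.75, 147.15, 76.16], 'tcp_rot': [-2.28, -2.16, 0.0], 'contact_force': [-0.45, -0.28, -0.74], 'gripper_force': 0.0, 'gripper_width': 0.3}
move [-0.003 -0.96   0.   ] [-0.002  0.    -0.027] t 3.7 w 26.1
```

Call:
apply_moves(moves=[0,0,0,0,0,0,255,0,0,0,0,0,0,255,0,0,0,0,0,0,255,0,0,0,0,0,0,255,0,-0.1,0,0,0,0,255,0,-0.2,0,0,0,0,255,0,-0.3,0,0,0,0,255,0,-0.4,0,0,0,0,255,0,-0.5,0,0,0,0,255,0,-0.6,0,0,0,0,255,0,-0.7,0,0,0,0,255,0,-0.8,0,0,0,0,255,0,-0.9,0,0,0,0,255,0,-0.96,0,0,0,0,255,0,-0.96,0,0,0,0,255,0,-0.96,0,0,0,0,255], newtons=30)

```text
time: 5.3
tool_pos: [478.9, 149.7, 76.3]
tcp_rot: [2.279, 2.162, 0.0]
contact_force: [-0.4, 0.3, -2.3]
gripper_width: 0.245
gripper_force: 29.8
```

Run:
```python
from h import *
s=observe();print({k:np.round(v,2).tolist() for k,v in s.items() if k in("tool_pos","contact_force","wrist_torque","gripper_width","gripper_force","time")})
x,y,z=s["tool_pos"]
w=cam("wrist");cv2.imwrite("pics/w2.png",w["pixels"][:300])
to(x,y,z+80,-.05)
```

```text
{'time': 5.3, 'tool_pos': [478.93, 149.69, 76.26], 'contact_force': [-0.42, 0.28, -2.29], 'wrist_torque': [-0.08, 0.03, -0.01], 'gripper_force': 29.77, 'gripper_width': 0.24}
move [ 0.    -0.002 -1.6  ] [ 0.002 -0.    -0.028] t 5.3 w 21.9
```

View pics/w2.png

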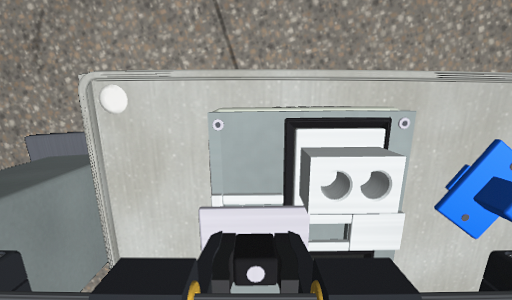

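The clamp is held (21.9 mm) and now sits over the mouth, with the plate at about (255,222) in the picture. I'll lift it.

Call:
apply_moves(moves=[0,0,-0.1,0,0,0,255,0,0,-0.2,0,0,0,255,0,0,-0.3,0,0,0,255,0,0,-0.4,0,0,0,255,0,0,-0.6,0,0,0,255,0,0,-0.8,0,0,0,255,0,0,-1.1,0,0,0,255,0,0,-1.4,0,0,0,255,0,0,-1.7,0,0,0,255,0,0,-1.9,0,0,0,255,0,0,-2.0,0,0,0,255,0,0,-2.0,0,0,0,255])

```text
time: 6.55
tool_pos: [479.3, 149.7, 177.0]
tcp_rot: [2.279, 2.161, 0.002]
contact_force: [0.6, -0.0, -2.3]
gripper_width: 0.248
gripper_force: 29.8
```

Run:
```python
from h import *
import pickle
t=cam("top"); p=t["pixels"].astype(int)
s=observe();print(np.round(s["tool_pos"],1),s["gripper_force"])
m=((p[...,2]-p[...,1]>1)&(p[...,0]-p[...,1]>3)&(p.sum(2)>390)).astype(np.uint8)
m=cv2.morphologyEx(m,cv2.MORPH_OPEN,np.ones((3,3)));m=cv2.morphologyEx(m,cv2.MORPH_CLOSE,np.ones((7,7)))
cs,_=cv2.findContours(m,cv2.RETR_EXTERNAL,cv2.CHAIN_APPROX_NONE)
for c in cs:
    if cv2.contourArea(c)>1000:
        q=np.array([onz(t,x,8)[:2] for x in c[:,0]],np.float32); print(cv2.minAreaRect(c),cv2.minAreaRect(q))
to(395,-197,130,0); to(395,-197,36,0)
```

```text
[478.8 149.7 176.3] 29.770965922388086
((347.5, 257.5), (87.0, 49.0), 90.0) ((454.6253662109375, -198.00051879882812), (106.88890838623047, 187.4535369873047), 88.89566040039062)
move [-7.012 -1.309  0.925] [ 0.002  0.    -0.504] t 6.6 w 21.8
move [-7.012 -1.309  2.805] [ 0.002  0.    -0.504] t 6.6 w 21.8
```

Call:
apply_moves(moves=[-0.5,-0.1,0,0,0,0,255,-1.2,-0.23,0,0,0,0,255,-2.0,-0.38,0,0,0,0,255,-2.8,-0.54,0,0,0,0,255,-3.6,-0.69,0,0,0,0,255,-4.4,-0.85,0,0,0,0,255,-5.2,-1.0,0,0,0,0,255,-6.0,-1.15,0.2,0,0,0,255,-6.6,-1.27,0.6,0,0,0,255,-7.0,-1.35,1.0,0,0,0,255,-7.03,-1.35,1.4,0,0,0,255,-7.03,-1.35,1.8,0,0,0,255,-7.03,-1.35,2.1,0,0,0,255,-7.03,-1.35,2.4,0,0,0,255,-7.03,-1.35,2.6,0,0,0,255,-7.03,-1.35,2.7,0,0,0,255,-7.03,-1.35,2.78,0,0,0,255,-7.03,-1.35,2.78,0,0,0,255])

```text
time: 8.4
tool_pos: [392.9, -197.7, 37.1]
tcp_rot: [-2.279, -2.162, 0.0]
contact_force: [0.0, 0.1, -3.3]
gripper_width: 0.247
gripper_force: 29.8
```

Run:
```python
from h import *
s=observe();print(np.round(s["tool_pos"],1),np.round(s["contact_force"],1),s["gripper_force"])
to(393,-198,33.5,-.05); to(526.4+2,147.7+42,150,-.05)
```

```text
[ 392.9 -197.7   37.1] [ 0.   0.1 -3.3] 29.770850951990724
move [-0.006  0.002  0.071] [-0.002 -0.002 -0.026] t 8.4 w 21.7
move [ 7.881  2.297 -2.258] [-0.002 -0.002 -0.026] t 8.4 w 21.7
```

Call:
apply_moves(moves=[0,0,0.04,0,0,0,255,0,0,0.07,0,0,0,255,0,0,0.07,0,0,0,255,0,0,0.07,0,0,0,110,0,0,0.07,0,0,0,110,0,0,0.07,0,0,0,110,0,0,0.07,0,0,0,110,0,0,-0.3,0,0,0,110,0,0,-0.9,0,0,0,0,0,0,-1.8,0,0,0,0,0.6,0.15,-2.6,0,0,0,0,1.6,0.45,-2.6,0,0,0,0,2.6,0.75,-2.6,0,0,0,0,3.6,1.05,-2.6,0,0,0,0,4.6,1.3,-2.6,0,0,0,0,4.6,1.3,-2.6,0,0,0,0])

```text
time: 10.0
tool_pos: [470.5, 32.8, 167.4]
tcp_rot: [-2.274, -2.168, -0.002]
contact_force: [-0.3, -0.9, -0.7]
gripper_width: 0.998
gripper_force: 0.0
```

Run:
```python
from h import *
import pickle
s=observe();print(np.round(s["tool_pos"],1),np.round(s["contact_force"],1),s["gripper_width"],s["time"])
w=cam("wrist"); t=cam("top"); pickle.dump((w,t),open("w3.pkl","wb"))
a=cv2.resize(t["pixels"][180:300,130:400],(0,0),fx=1.9,fy=1.9)
cv2.imwrite("pics/w3.png",np.vstack([w["pixels"][:300],a[:,:512]]))
```

```text
[470.5  32.8 167.4] [-0.3 -0.9 -0.7] 0.9975533485504653 10.0
```

View pics/w3.png

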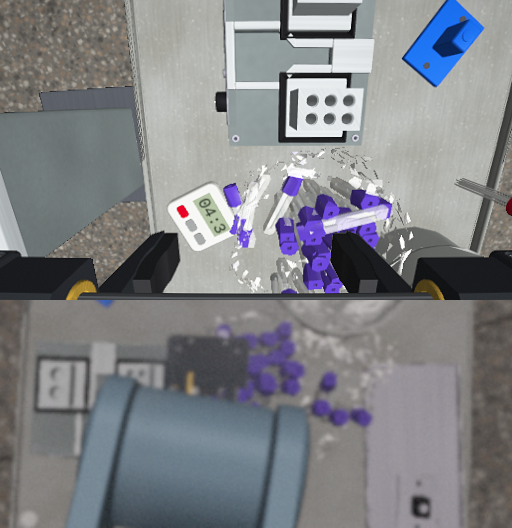

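The top view shows the clamp standing in the tray at (420,505). The wrist view shows the tall block at (325,108). I measure both it and the seats.

Run:
```python
from h import *
import pickle
w,t=pickle.load(open("w3.pkl","rb")); g=cv2.cvtColor(w["pixels"],cv2.COLOR_BGR2GRAY)
r=lambda q:[np.round(x,3) for x in cv2.minAreaRect(np.array(q,np.float32))]
m=(g<50).astype(np.uint8); m[:, :270]=0;m[:,365:]=0;m[145:]=0
cs,_=cv2.findContours(m,cv2.RETR_EXTERNAL,cv2.CHAIN_APPROX_NONE)
for c in cs:
    if cv2.contourArea(c)>60: print(cv2.boundingRect(c),cv2.contourArea(c),r([onz(w,x,58)[:2] for x in c[:,0]]))
# wells (dark ellipses) on tall top z112
sub=cv2.GaussianBlur(g,(3,3),0); mm=((sub<150)&(sub>50)).astype(np.uint8); 
cs,_=cv2.findContours(mm[85:135,296:366].copy(),cv2.RETR_LIST,cv2.CHAIN_APPROX_NONE)
pts=[]
for c in cs:
    a=cv2.contourArea(c); (u,v),(bw,bh),_=cv2.minAreaRect(c)
    if 30<a<300 and max(bw,bh)<2*min(bw,bh): P=onz(w,(u+296,v+85),112); pts.append(P); print(round(a),np.round((u+296,v+85)),np.round(P,1))
print(np.mean(pts,0))
```

```text
(291, 73, 60, 15) 251.0 [array([531.69 , 127.164]), array([11.16 , 50.113]), np.float64(87.633)]
(279, 73, 67, 69) 591.0 [array([525.721, 104.486]), array([56.866, 60.324]), np.float64(87.458)]
(280, 0, 76, 40) 618.5 [array([528.545, 172.94 ]), array([28.055, 60.328]), np.float64(87.758)]
76 [347. 118.] [538.7  98.3 112. ]
78 [329. 118.] [526.1  98.9 112. ]
76 [311. 118.] [513.6  99.4 112. ]
80 [348. 100.] [538.8 110.3 112. ]
82 [330. 100.] [526.5 110.8 112. ]
82 [312. 100.] [514.2 111.3 112. ]
[526.32405316 104.81806013 112.        ]
```

Run:
```python
from h import *
to(526.2,104.7,140,-.045); to(526.2,104.7,72,-.045)
```

```text
move [1.55  1.051 0.542] [-0.003  0.002 -0.038] t 10.1 w 88.2
move [1.55  1.051 1.902] [-0.003  0.002 -0.038] t 10.1 w 88.2
```

Call:
apply_moves(moves=[0.8,0.5,0,0,0,0,0,1.55,1.05,0.2,0,0,0,0,1.55,1.05,0.5,0,0,0,0,1.55,1.05,0.9,0,0,0,0,1.55,1.05,1.3,0,0,0,0,1.55,1.05,1.6,0,0,0,0,1.55,1.05,1.8,0,0,0,0,1.55,1.05,1.9,0,0,0,0,1.55,1.05,1.9,0,0,0,255,1.55,1.05,1.9,0,0,0,255,1.55,1.05,1.9,0,0,0,255,1.55,1.05,1.9,0,0,0,255,1.55,1.05,1.9,0,0,0,255,1.55,1.05,1.9,0,0,0,255,1.55,1.05,1.9,0,0,0,255,1.55,1.05,1.9,0,0,0,255,1.55,1.05,1.9,0,0,0,255,1.55,1.05,1.9,0,0,0,255], newtons=35)

```text
time: 11.9
tool_pos: [526.4, 103.2, 72.5]
tcp_rot: [-2.279, -2.162, 0.0]
contact_force: [-2.3, 0.1, 7.0]
gripper_width: 0.496
gripper_force: 35.0
```

Run:
```python
from h import *
s=observe();print(np.round(s["tool_pos"],1),np.round(s["contact_force"],1),s["gripper_force"])
to(482,-212,160,-.045); to(482,-212,20,-.045)
```

```text
[526.4 103.2  72.5] [-2.3  0.1  7. ] 34.99827532097697
move [-6.343 -0.555 -1.751] [-0.003 -0.001 -0.074] t 11.9 w 43.6
move [-6.343 -0.554  1.049] [-0.003 -0.001 -0.074] t 11.9 w 43.6
```

Call:
apply_moves(moves=[0,0,-0.1,0,0,0,255,0,0,-0.25,0,0,0,255,0,0,-0.5,0,0,0,255,0,0,-0.9,0,0,0,255,0,0,-1.4,0,0,0,255,-0.3,0,-1.8,0,0,0,255,-0.9,-0.08,-2.0,0,0,0,255,-1.6,-0.15,-2.0,0,0,0,255,-2.4,-0.22,-2.0,0,0,0,255,-3.2,-0.28,-2.0,0,0,0,255,-4.0,-0.35,-2.0,0,0,0,255,-4.8,-0.42,-2.0,0,0,0,255,-5.5,-0.5,-2.0,0,0,0,255,-6.1,-0.55,-1.9,0,0,0,255,-6.34,-0.55,-1.6,0,0,0,255,-6.34,-0.55,-1.2,0,0,0,255,-6.34,-0.55,-0.7,0,0,0,255,-6.34,-0.55,-0.2,0,0,0,255,-6.34,-0.55,0.2,0,0,0,255,-6.34,-0.55,0.2,0,0,0,255])

```text
time: 13.9
tool_pos: [480.2, -209.7, 59.1]
tcp_rot: [-2.274, -2.158, 0.001]
contact_force: [-0.3, 0.1, -1.1]
gripper_width: 0.494
gripper_force: 35.0
```

Run:
```python
from h import *
s=observe();print(np.round(s["tool_pos"],1),np.round(s["contact_force"],1),s["gripper_force"])
to(482,-212,20.7,-.045)
```

```text
[ 480.2 -209.7   59.1] [-0.3  0.1 -1.1] 34.99813612550497
move [-0.047  0.043  0.768] [-0.051 -0.037 -0.071] t 13.9 w 43.5
```

Call:
apply_moves(moves=[0,0,0.3,0,0,0,255,0,0,0.5,0,0,0,255,0,0,0.65,0,0,0,255,0,0,0.72,0,0,0,255,0,0,0.77,0,0,0,255,0,0,0.77,0,0,0,255,0,0,0.77,0,0,0,255])

```text
time: 14.6
tool_pos: [482.5, -212.2, 24.1]
tcp_rot: [2.279, 2.162, 0.0]
contact_force: [0.5, 0.3, -1.2]
gripper_width: 0.498
gripper_force: 35.0
```

Call:
apply_moves(moves=[0,0,0,0,0,0,90,0,0,0,0,0,0,90,0,0,0,0,0,0,90,0,0,0,0,0,0,90,0,0,-0.2,0,0,0,90,0,0,-0.8,0,0,0,90,0,0,-1.6,0,0,0,90,0,0,-2.4,0,0,0,90,0,0,-3.0,0,0,0,90,0,0,-3.0,0,0,0,90])

```text
time: 15.6
tool_pos: [484.9, -213.8, 179.6]
tcp_rot: [2.272, 2.155, 0.003]
contact_force: [-0.5, -0.2, -0.5]
gripper_width: 0.647
gripper_force: 0.0
```

Run:
```python
from h import *
s=observe();print(np.round(s["tool_pos"],1),np.round(s["contact_force"],1),s["gripper_width"])
to(529.8,188.6,170,-.045)
```

```text
[ 484.9 -213.8  179.6] [-0.5 -0.2 -0.5] 0.6474371240615645
move [8.085 0.471 0.152] [ 0.079  0.052 -0.073] t 15.6 w 57.0
```

Call:
apply_moves(moves=[1.0,0.05,0,0,0,0,40,2.0,0.1,0,0,0,0,0,3.0,0.15,0,0,0,0,0,4.0,0.2,0,0,0,0,0,5.0,0.25,0,0,0,0,0,6.0,0.35,0,0,0,0,0,6.8,0.4,0,0,0,0,0,6.8,0.4,0,0,0,0,0,6.8,0.4,0,0,0,0,0,6.8,0.4,0,0,0,0,0])

```text
time: 16.6
tool_pos: [519.8, 125.5, 173.2]
tcp_rot: [-2.28, -2.161, 0.002]
contact_force: [-0.4, -0.7, -0.6]
gripper_width: 1.002
gripper_force: 0.0
```

Run:
```python
from h import *
import pickle
s=observe();print(np.round(s["tool_pos"],1),np.round(s["contact_force"],1),s["gripper_width"])
w=cam("wrist"); t=cam("top"); pickle.dump((w,t),open("w4.pkl","wb"))
a=cv2.resize(t["pixels"][200:300,290:400],(0,0),fx=2.6,fy=2.6)
o=np.zeros((560,512,3),np.uint8);o[:300]=w["pixels"][:300];o[300:,:286]=a
cv2.imwrite("pics/w4.png",o)
g=cv2.cvtColor(w["pixels"],cv2.COLOR_BGR2GRAY)
r=lambda q:[np.round(x,3) for x in cv2.minAreaRect(np.array(q,np.float32))]
m=(g<50).astype(np.uint8); m[250:]=0
cs,_=cv2.findContours(m,cv2.RETR_EXTERNAL,cv2.CHAIN_APPROX_NONE)
for c in cs:
    if cv2.contourArea(c)>150: print(cv2.boundingRect(c),cv2.contourArea(c),r([onz(w,x,58)[:2] for x in c[:,0]]))
to(529.8,188.6,140,-.045);to(529.8,188.6,68,-.045)
```

```text
[519.8 125.5 173.2] [-0.4 -0.7 -0.6] 1.0016930688228418
(332, 231, 41, 19) 509.0 [array([618.384,  63.938]), array([20.613, 43.03 ]), np.float64(86.733)]
(137, 231, 41, 19) 501.5 [array([416.322,  74.537]), array([20.626, 43.118]), np.float64(87.265)]
(230, 179, 63, 56) 3177.5 [array([526.058, 104.996]), array([58.415, 60.095]), np.float64(87.626)]
(371, 132, 24, 29) 244.5 [array([643.627, 160.891]), array([22.179, 22.697]), np.float64(65.148)]
(227, 86, 69, 67) 799.0 [array([529.63 , 188.674]), array([57.11 , 60.396]), np.float64(88.063)]
(500, 0, 12, 179) 838.5 [array([750.919, 199.141]), array([  9.343, 158.706]), np.float64(11.662)]
move [1.279 0.125 0.67 ] [-0.005  0.002 -0.094] t 16.7 w 87.8
move [1.279 0.125 2.11 ] [-0.005  0.002 -0.094] t 16.7 w 87.8
```

View pics/w4.png

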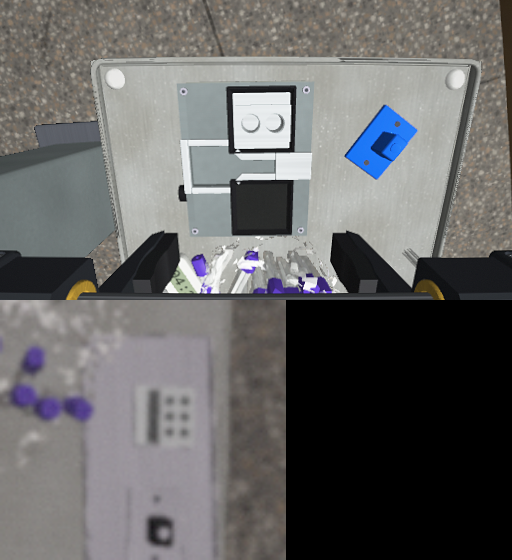

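Wrist view: seat_2 is empty at (262,207) and the low block is in seat_1 at (262,120). Top crop: the tall block is upright in the tray at (165,415) and the clamp is at (160,532). Next I grasp the low block.

Call:
apply_moves(moves=[0.7,0.1,0.2,0,0,0,0,1.28,0.13,0.5,0,0,-0.1,0,1.28,0.13,0.9,0,0,-0.1,0,1.28,0.13,1.4,0,0,-0.1,0,1.28,0.13,1.8,0,0,-0.1,0,1.28,0.13,2.0,0,0,-0.1,0,1.28,0.13,2.1,0,0,-0.1,0,1.28,0.13,2.1,0,0,-0.1,0,1.28,0.13,2.1,0,0,-0.1,255,1.28,0.13,2.1,0,0,-0.1,255,1.28,0.13,2.1,0,0,-0.1,255,1.28,0.13,2.1,0,0,-0.1,255,1.28,0.13,2.1,0,0,-0.1,255,1.28,0.13,2.1,0,0,-0.1,255,1.28,0.13,2.1,0,0,-0.1,255,1.28,0.13,2.1,0,0,-0.1,255,1.28,0.13,2.1,0,0,-0.1,255], newtons=35)

```text
time: 18.4
tool_pos: [530.0, 190.1, 68.8]
tcp_rot: [-2.268, -2.174, 0.0]
contact_force: [-2.1, 1.0, 2.9]
gripper_width: 0.498
gripper_force: 35.0
```

Run:
```python
from h import *
s=observe();print(np.round(s["tool_pos"],1),np.round(s["contact_force"],1),s["gripper_force"])
x,y,z=s["tool_pos"]; to(x-3.5,y-83.7,z,-.045)
```

```text
[530.  190.1  68.8] [-2.1  1.   2.9] 34.999645818024874
move [-1.675e+00  1.000e-03 -0.000e+00] [-0.003 -0.     0.026] t 18.4 w 43.8
```

Call:
apply_moves(moves=[0,0,-0.1,0,0,0,255,0,0,-0.3,0,0,0,255,0,0,-0.6,0,0,0,255,0,0,-0.8,0,0,0,255,-0.3,0,-0.8,0,0,0,255,-0.7,0,-0.8,0,0,0,255,-1.1,0,-0.8,0,0,0,255,-1.5,0,-0.8,0,0,0,255,-1.68,0,-0.8,0,0,0,255,-1.68,0,-0.8,0,0,0,255,-1.68,0,-0.6,0,0,0,255,-1.68,0,-0.4,0,0,0,255,-1.68,0,-0.3,0,0,0,255,-1.68,0,-0.2,0,0,0,255,-1.68,0,-0.12,0,0,0,255,-1.68,0,-0.06,0,0,0,255,-1.68,0,-0.02,0,0,0,255,-1.68,0,-0.02,0,0,0,255,-1.68,0,-0.02,0,0,0,255])

```text
time: 20.3
tool_pos: [526.7, 106.1, 69.9]
tcp_rot: [2.268, 2.174, 0.0]
contact_force: [0.5, 0.2, -1.7]
gripper_width: 0.499
gripper_force: 35.0
```

Call:
apply_moves(moves=[0,0,0,0,0,0,90,0,0,0,0,0,0,90,0,0,0,0,0,0,60,0,0,0,0,0,0,0,0,0,0,0,0,0,0,0,0,-0.3,0,0,0,0,0,0,-0.9,0,0,0,0,0,0,-1.7,0,0,0,0,-0.5,-0.3,-2.2,0,0,0,0,-1.4,-0.4,-2.2,0,0,0,0,-2.2,-0.5,-2.2,0,0,0,0,-2.2,-0.5,-2.2,0,0,0,0,-2.2,-0.5,-2.2,0,0,0,0])

```text
time: 21.6
tool_pos: [497.1, -3.3, 180.7]
tcp_rot: [2.27, 2.171, 0.002]
contact_force: [1.1, -0.3, 0.4]
gripper_width: 0.999
gripper_force: 0.0
```

```bash
cat >> h.py <<'E'
def wells(w,box,z,lo,hi,th=(50,150)):
    g=cv2.GaussianBlur(cv2.cvtColor(w["pixels"],cv2.COLOR_BGR2GRAY),(3,3),0); u0,v0,u1,v1=box
    m=((g<th[1])&(g>th[0])).astype(np.uint8)[v0:v1,u0:u1].copy(); out=[]
    for c in cv2.findContours(m,cv2.RETR_LIST,cv2.CHAIN_APPROX_NONE)[0]:
        a=cv2.contourArea(c); (u,v),(bw,bh),_=cv2.minAreaRect(c)
        if lo<a<hi and max(bw,bh)<2*min(bw,bh): out.append(onz(w,(u+u0,v+v0),z))
    return np.array(out)
E
python3 - <<'E'
from h import *
import pickle
s=observe();print(np.round(s["tool_pos"],1),s["time"])
w=cam("wrist"); t=cam("top"); pickle.dump((w,t),open("w5.pkl","wb"))
a=cv2.resize(t["pixels"][200:300,290:400],(0,0),fx=2.6,fy=2.6)
o=np.zeros((560,512,3),np.uint8);o[:300]=w["pixels"][:300];o[300:,:286]=a
cv2.imwrite("pics/w5.png",o)
g=cv2.cvtColor(t["pixels"],cv2.COLOR_BGR2GRAY)
print(np.round(proj(t,[[482.5,-211,60]]),0))
E
```

```text
[497.1  -3.3 180.7] 21.6
[[359. 245.]]
```

View pics/w5.png

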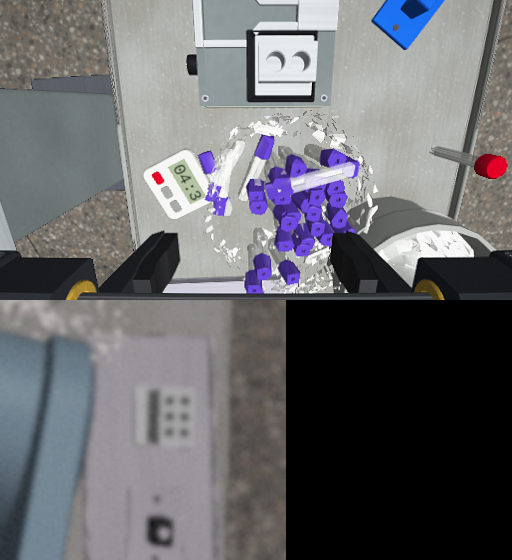

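The low block sits inside the black margins of seat_2 at (283,65). The tall block in the tray is where I put it: the top crop well centre (178,416) is pixel (358,245), and (359,245) was predicted. I go back to fetch it.

Run:
```python
from h import *
to(482.5,-211.5,140,-.045);to(482.5,-211.5,21,-.045)
```

```text
move [-4.198 -0.115  0.803] [ 0.005 -0.003  0.028] t 21.7 w 88.4
move [-4.199 -0.117  3.183] [ 0.005 -0.003  0.028] t 21.7 w 88.4
```

Call:
apply_moves(moves=[-1.0,-0.03,0,0,0,0,67,-2.0,-0.06,0,0,0,0,67,-3.0,-0.09,0,0,0,0,67,-3.8,-0.12,0.2,0,0,0,67,-4.2,-0.12,0.8,0,0,0,67,-4.2,-0.12,1.2,0,0,0,67,-4.2,-0.12,1.7,0,0,0,67,-4.2,-0.12,2.2,0,0,0,67,-4.2,-0.12,2.6,0,0,0,67,-4.2,-0.12,2.9,0,0,0,67,-4.2,-0.12,3.1,0,0,0,67,-4.2,-0.12,3.16,0,0,0,67,-4.2,-0.12,3.16,0,0,0,67,-4.2,-0.12,3.16,0,0,0,255,-4.2,-0.12,3.16,0,0,0,255,-4.2,-0.12,3.16,0,0,0,255,-4.2,-0.12,3.16,0,0,0,255,-4.2,-0.12,3.16,0,0,0,255,-4.2,-0.12,3.16,0,0,0,255], newtons=35)

```text
time: 23.6
tool_pos: [482.5, -212.6, 22.4]
tcp_rot: [2.267, 2.173, 0.0]
contact_force: [-0.6, 0.9, 5.9]
gripper_width: 0.496
gripper_force: 35.0
```

Run:
```python
from h import *
s=observe();print(np.round(s["tool_pos"],1),np.round(s["contact_force"],1),s["gripper_force"])
to(529.9,188.0,170,-.045)
```

```text
[ 482.5 -212.6   22.4] [-0.6  0.9  5.9] 34.98341152444482
move [ 8.044  0.611 -2.956] [0.01  0.006 0.025] t 23.6 w 43.7
```

Call:
apply_moves(moves=[0,0,-0.1,0,0,0,255,0,0,-0.3,0,0,0,255,0,0,-0.7,0,0,0,255,0,0,-1.2,0,0,0,255,0,0,-1.8,0,0,0,255,0.2,0,-2.4,0,0,0,255,0.7,0.05,-2.9,0,0,0,255,1.4,0.1,-3.0,0,0,0,255,2.2,0.16,-3.0,0,0,0,255,3.0,0.22,-3.0,0,0,0,255,3.8,0.29,-3.0,0,0,0,255,4.6,0.35,-3.0,0,0,0,255,5.4,0.41,-3.0,0,0,0,255,6.2,0.47,-3.0,0,0,0,255,6.9,0.52,-3.0,0,0,0,255,7.5,0.57,-2.9,0,0,0,255,7.9,0.6,-2.6,0,0,0,255,8.03,0.61,-2.3,0,0,0,255,8.03,0.61,-2.0,0,0,0,255,8.03,0.61,-2.0,0,0,0,255])

```text
time: 25.6
tool_pos: [527.2, 186.4, 118.7]
tcp_rot: [-2.266, -2.171, 0.008]
contact_force: [-0.0, -0.5, -2.8]
gripper_width: 0.495
gripper_force: 35.0
```

Call:
apply_moves(moves=[0,0,0,0,0,0,255,0,0,0,0,0,0,255,0,0,0,0,0,0,255])

```text
time: 25.9
tool_pos: [530.2, 186.9, 122.6]
tcp_rot: [2.268, 2.172, 0.002]
contact_force: [0.6, 0.7, -2.3]
gripper_width: 0.496
gripper_force: 35.0
```

Run:
```python
from h import *
s=observe();print(np.round(s["tool_pos"],1),np.round(s["contact_force"],1),s["gripper_force"])
to(529.8,187.1,75,-.045)
```

```text
[530.2 186.9 122.6] [ 0.6  0.7 -2.3] 34.9851521383971
move [ 0.003 -0.009  0.952] [ 0.014 -0.002  0.015] t 25.9 w 43.7
```

Call:
apply_moves(moves=[0,0,0.2,0,0,0,255,0,0,0.4,0,0,0,255,0,0,0.55,0,0,0,255,0,0,0.7,0,0,0,255,0,0,0.8,0,0,0,255,0,0,0.88,0,0,0,255,0,0,0.94,0,0,0,255,0,0,0.96,0,0,0,255,0,0,0.96,0,0,0,255,0,0,0.96,0,0,0,255])

```text
time: 26.9
tool_pos: [529.5, 187.6, 74.5]
tcp_rot: [2.268, 2.174, -0.0]
contact_force: [-3.9, -0.1, 5.9]
gripper_width: 0.494
gripper_force: 35.0
```

Call:
apply_moves(moves=[0,0,0,0,0,0,90,0,0,0,0,0,0,90,0,0,0,0,0,0,60,0,0,0,0,0,0,0,0,0,0,0,0,0,0,0,0,-0.3,0,0,0,0,0,0,-0.9,0,0,0,0,0,0,-1.7,0,0,0,0,-0.5,0,-2.2,0,0,0,0,-1.2,0,-2.2,0,0,0,0,-1.8,0,-2.2,0,0,0,0,-1.8,0,-2.2,0,0,0,0,-1.8,0,-2.2,0,0,0,0,-1.8,0,-2.2,0,0,0,0])

```text
time: 28.3
tool_pos: [525.8, 98.4, 184.2]
tcp_rot: [2.268, 2.174, 0.001]
contact_force: [-0.2, 0.7, -0.1]
gripper_width: 1.0
gripper_force: 0.0
```

Run:
```python
from h import *
import pickle
s=observe();print(np.round(s["tool_pos"],1),s["time"])
w=cam("wrist"); t=cam("top"); pickle.dump((w,t),open("w6.pkl","wb"))
cv2.imwrite("pics/w6.png",cv2.resize(w["pixels"][40:260,150:400],None,fx=3,fy=2.7,interpolation=cv2.INTER_CUBIC))
```

```text
[525.8  98.4 184.2] 28.3
```

View pics/w6.png

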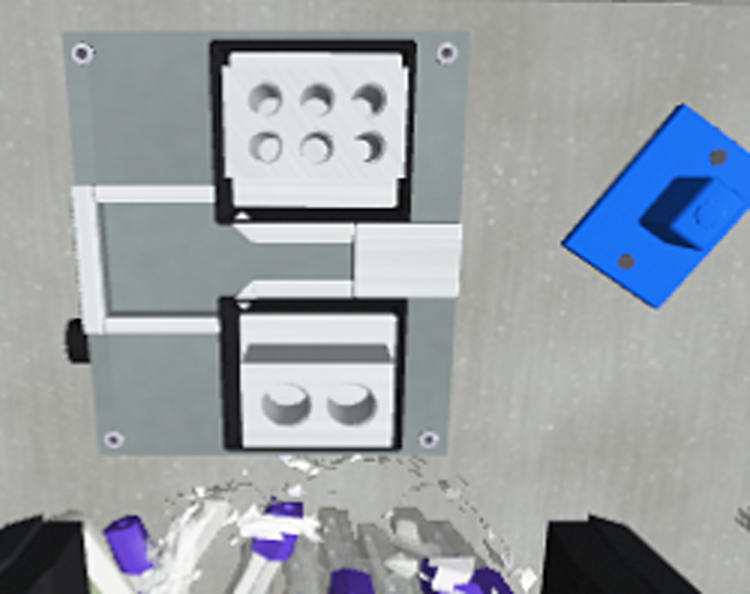

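Both blocks are in the exchanged seats, the tall one upper at (316,125) and the low one lower at (318,390), with black rim visible on all sides. I check the centres and set up the clamp pick-up.

Run:
```python
from h import *
import pickle
w,t=pickle.load(open("w6.pkl","rb"))
f=lambda u,v:(150+(u+.5)/3-.5,40+(v+.5)/2.7-.5)
print("tall, seat (529.7,188.7):",np.mean([onz(w,f(*q),112) for q in[(266,99),(370,99),(266,147),(370,147)]],0).round(1))
print("low, seat (526,105):",np.mean([onz(w,f(*q),94) for q in[(286,404),(351,404)]],0).round(1))
g=[onz(w,f(*q),112) for q in[(266,123),(370,123)]];d=g[1]-g[0];print("yaw",np.arctan2(d[1],d[0]))
g=[onz(w,f(*q),94) for q in[(286,404),(351,404)]];d=g[1]-g[0];print("yaw",np.arctan2(d[1],d[0]))
to(393,-197.8,140,-.05);to(393,-197.8,33.5,-.05)
```

```text
tall, seat (529.7,188.7): [531.1 188.9 112. ]
low, seat (526,105): [527.9 104.5  94. ]
yaw -0.04144180569924413
yaw -0.04169421053572852
move [-6.032 -2.406  0.875] [-0.    -0.002  0.085] t 28.4 w 88.0
move [-6.033 -2.406  3.005] [-0.    -0.002  0.085] t 28.4 w 88.0
```

Call:
apply_moves(moves=[-0.9,-0.35,0,0,0,0,0,-1.8,-0.7,0,0,0,0.1,0,-2.7,-1.1,0,0,0,0.1,0,-3.6,-1.4,0,0,0,0.1,80,-4.5,-1.8,0,0,0,0.1,80,-5.3,-2.1,0.3,0,0,0.1,80,-6.03,-2.4,0.8,0,0,0.1,80,-6.03,-2.4,1.4,0,0,0.1,80,-6.03,-2.4,2.0,0,0,0.1,80,-6.03,-2.4,2.5,0,0,0.1,80,-6.03,-2.4,2.8,0,0,0.1,80,-6.03,-2.4,2.96,0,0,0.1,80,-6.03,-2.4,3.0,0,0,0.1,80,-6.03,-2.4,3.0,0,0,0.1,80,-6.03,-2.4,3.0,0,0,0.1,255,-6.03,-2.4,3.0,0,0,0.1,255,-6.03,-2.4,3.0,0,0,0.1,255,-6.03,-2.4,3.0,0,0,0.1,255,-6.03,-2.4,3.0,0,0,0.1,255,-6.03,-2.4,3.0,0,0,0.1,255], newtons=30)

```text
time: 30.4
tool_pos: [393.0, -198.6, 33.9]
tcp_rot: [2.279, 2.162, -0.0]
contact_force: [0.5, -0.3, 2.0]
gripper_width: 0.244
gripper_force: 29.8
```

Call:
apply_moves(moves=[0,0,0,0,0,0,255,0,0,0,0,0,0,255,0,0,0,0,0,0,255])

```text
time: 30.7
tool_pos: [393.0, -198.6, 33.8]
tcp_rot: [2.279, 2.162, -0.0]
contact_force: [-0.2, 0.1, 2.7]
gripper_width: 0.246
gripper_force: 29.9
```

Run:
```python
from h import *
s=observe();print(np.round(s["tool_pos"],1),np.round(s["contact_force"],1),s["gripper_force"],s["tcp_rot"])
to(478.9,149.5,180,-.05)
```

```text
[ 393.  -198.6   33.8] [-0.2  0.1  2.7] 29.851612482561904 [ 2.27922593e+00  2.16195711e+00 -9.53795318e-05]
move [ 7.042  1.347 -2.924] [ 0.     0.001 -0.027] t 30.7 w 21.7
```

Call:
apply_moves(moves=[0,0,-0.1,0,0,0,255,0,0,-0.4,0,0,0,255,0,0,-1.0,0,0,0,255,0,0,-1.7,0,0,0,255,0.2,0,-2.4,0,0,0,255,0.7,0.1,-2.9,0,0,0,255,1.4,0.27,-3.0,0,0,0,255,2.2,0.42,-3.0,0,0,0,255,3.0,0.57,-3.0,0,0,0,255,3.8,0.73,-3.0,0,0,0,255,4.6,0.88,-3.0,0,0,0,255,5.4,1.03,-3.0,0,0,0,255,6.1,1.17,-3.0,0,0,0,255,6.6,1.26,-2.9,0,0,0,255,6.9,1.32,-2.6,0,0,0,255,7.03,1.35,-2.2,0,0,0,255,7.03,1.35,-1.8,0,0,0,255,7.03,1.35,-1.6,0,0,0,255,7.03,1.35,-1.6,0,0,0,255,7.03,1.35,-1.6,0,0,0,255])

```text
time: 32.7
tool_pos: [479.2, 148.8, 114.1]
tcp_rot: [2.28, 2.162, 0.0]
contact_force: [-0.3, -1.1, -2.3]
gripper_width: 0.248
gripper_force: 29.9
```

Call:
apply_moves(moves=[0,0,0,0,0,0,255,0,0,0,0,0,0,255])

```text
time: 32.9
tool_pos: [479.7, 148.8, 114.8]
tcp_rot: [2.279, 2.161, 0.002]
contact_force: [-0.4, 0.5, -1.8]
gripper_width: 0.248
gripper_force: 29.9
```

Run:
```python
from h import *
s=observe();print(np.round(s["tool_pos"],1),np.round(s["contact_force"],1),s["gripper_force"])
to(478.7,149.0,76.8,-.048)
```

```text
[479.7 148.8 114.8] [-0.4  0.5 -1.8] 29.85596962273121
move [ 0.002 -0.022  0.759] [ 0.018 -0.002 -0.049] t 32.9 w 21.8
```

Call:
apply_moves(moves=[0,-0.02,0.15,0,0,0,255,0,-0.02,0.3,0,0,0,255,0,-0.02,0.42,0,0,0,255,0,-0.02,0.54,0,0,0,255,0,-0.02,0.64,0,0,0,255,0,-0.02,0.7,0,0,0,255,0,-0.02,0.74,0,0,0,255,0,-0.02,0.75,0,0,0,255,0,-0.02,0.75,0,0,0,255,0,-0.02,0.75,0,0,0,255])

```text
time: 33.9
tool_pos: [477.8, 149.0, 76.8]
tcp_rot: [-2.279, -2.162, 0.001]
contact_force: [-3.7, -0.6, 4.9]
gripper_width: 0.249
gripper_force: 29.9
```

Run:
```python
from h import *
s=observe();print(np.round(s["tool_pos"],1),np.round(s["contact_force"],1),s["gripper_force"])
to(527.0,146.5,76.8,-.048)
```

```text
[477.8 149.   76.8] [-3.7 -0.6  4.9] 29.891221337020397
move [0.001 0.986 0.   ] [-0.006  0.002 -0.044] t 33.9 w 21.9
```

Call:
apply_moves(moves=[0,0.05,-0.01,0,0,0,255,0,0.1,-0.01,0,0,0,255,0,0.17,-0.01,0,0,0,255,0,0.24,-0.01,0,0,0,255,0,0.31,-0.01,0,0,0,255,0,0.38,-0.01,0,0,0,255,0,0.45,-0.01,0,0,0,255,0,0.5,-0.01,0,0,0,255])

```text
time: 34.7
tool_pos: [503.1, 147.7, 76.8]
tcp_rot: [-2.279, -2.162, 0.0]
contact_force: [-5.2, 1.4, 7.3]
gripper_width: 0.246
gripper_force: 29.9
```

Call:
apply_moves(moves=[0,0.06,-0.01,0,0,0,255,0,0.13,-0.01,0,0,0,255,0,0.2,-0.01,0,0,0,255,0,0.27,-0.01,0,0,0,255,0,0.34,-0.01,0,0,0,255,0,0.4,-0.01,0,0,0,255,0,0.45,-0.01,0,0,0,255,0,0.48,-0.01,0,0,0,255,0,0.48,-0.01,0,0,0,255])

```text
time: 35.6
tool_pos: [527.1, 146.4, 77.2]
tcp_rot: [2.279, 2.162, 0.0]
contact_force: [-0.0, 0.8, -2.3]
gripper_width: 0.248
gripper_force: 29.9
```

Call:
apply_moves(moves=[0,0,0,0,0,0,200,0,0,0,0,0,0,140,0,0,0,0,0,0,80,0,0,0,0,0,0,0,0,0,0,0,0,0,0,0,0,0,0,0,0,0,0,0,-0.3,0,0,0,0,0,0,-0.9,0,0,0,0,0,0,-1.7,0,0,0,0,-0.4,0,-2.2,0,0,0,0,-0.9,0,-2.2,0,0,0,0,-0.9,0,-2.2,0,0,0,0,-0.9,0,-2.2,0,0,0,0,-0.9,0,-2.2,0,0,0,0])

```text
time: 37.0
tool_pos: [524.2, 102.0, 187.1]
tcp_rot: [-2.279, -2.162, 0.0]
contact_force: [-0.5, -0.2, 0.0]
gripper_width: 0.998
gripper_force: 0.0
```

Run:
```python
from h import *
s=observe();print(np.round(s["tool_pos"],1),s["time"],np.round(s["contact_force"],1))
w=cam("wrist")
cv2.imwrite("pics/w7.png",cv2.resize(w["pixels"][40:260,150:400],None,fx=3,fy=2.7,interpolation=cv2.INTER_CUBIC))
g=cv2.cvtColor(w["pixels"],cv2.COLOR_BGR2GRAY)
for c in cv2.findContours((g<60).astype(np.uint8),cv2.RETR_LIST,cv2.CHAIN_APPROX_NONE)[0]:
    a=cv2.contourArea(c)
    if 150<a<1500:
        r=cv2.minAreaRect(np.array([onz(w,x,102)[:2] for x in c[:,0]],np.float32)); 
        if abs(r[0][0]-527)<40 and abs(r[0][1]-147)<40: print(a,np.round(r[0],1),np.round(r[1],1),r[2])
```

```text
[524.2 102.  187.1] 37.0 [-0.5 -0.2  0. ]
203.5 [503.6 112.5] [37.5  5.2] 88.27983093261719
512.0 [527.3 147.8] [17.1 20.6] 87.00843811035156
```

View pics/w7.png

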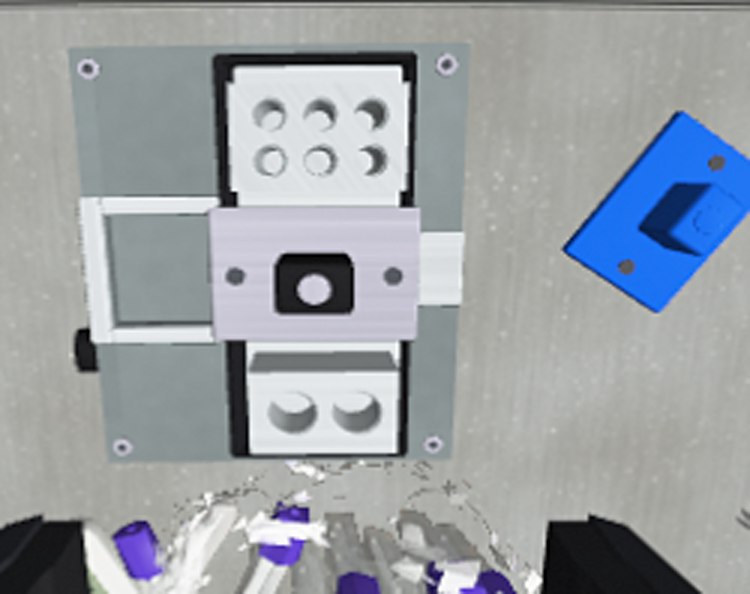

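The clamp is home: its head is at (314,283) and measures (527.3,147.8), against (526.4,147.7) at the start. It sits over both swapped blocks, and the gripper is clear. I hand the job in.

```bash
python3 -c "
from bench import order
print(order.finish_job())"
```

```text
the job is handed in; nothing more can be done
None
```

The blocks have changed places, the clamp is back home over both and released, the cotton jar and vial were not touched, and the job was handed in at about 37 s of robot time; no verdict came back.

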